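Open the rework heater's control unit with its panel key

TASK

The access panel on top of the white control unit is held shut by a cam latch. Take the T-handled key from the sloping key rest, stand it fully home in the latch's square socket and let go of it; then take it by its crossbar, turn the latch a full quarter turn clockwise (seen from above), and swing the panel up by its handle and over until it stands past upright. Leave the key standing in the lock, and leave everything else on the bench where it is.

Things in the scene. Friction and masses are not known exactly. Their poses are not given: they have to be found in the camera images.
- key: T-handled steel key, 180 g: 14 x 14 mm square shank 90 mm long, crossbar 70 long, 18 x 18 mm across its top. Origin: centre of the tip face; z runs up the shank (crossbar centre z = 99 mm), y along the crossbar. Starts lying in a lane of the rest, tip low and towards the robot, shank 30 deg above level, +x side under; shank free 22 to 80 mm from the tip. Fits the socket in four yaws.
- round_key: A different key, 140 mm long, in the other lane: round shank 14 mm in diameter, round flat disc head 48 mm across instead of a crossbar. Not wanted; leave it lying. Origin and z axis as for the key.
- key_rest: Black fixed key rest, base 170 x 190 x 8 mm (x -75 to +95 mm from its origin, at the underside). Two sloping lanes along x, 52 mm either side of the origin in y, each a 28 mm wide notched fork with end stop for the tip and a 30 mm wide notched saddle near the head; about 115 mm high with the keys in it.
- unit: White fixed control unit, 200 (x) x 280 (y) x 70 mm high; origin at the centre of its underside, front (towards -x) roughly facing the robot. The panel covers the top behind a 60 mm front strip; the latch stands on the front strip.
- latch (a joint): Cam latch angle, rad: 0 locked (cam arm over the panel's edge, along the unit's +x), 1.571 open (end stop, arm along the unit's -y). Grows clockwise seen from above. Starts at 0 to 0.3; stays where left; turns with about 0.12 N m. The cam blocks the panel until about 1.2 rad. The key has up to 0.17 rad of play in the socket, so turn it that much further.
- latch_mouth (a point): Centre of the socket's mouth, on the latch's vertical turning axis, 100 mm above the bench, on top of a 36 x 36 x 30 mm steel drum; turns with the latch. Socket 16.2 x 16.2 mm, sides along this point's x and y, 24 mm deep, 3 mm chamfer. x points along the cam arm, which reaches 47 mm from the axis, 16 mm wide, 9 to 16 mm above the unit's top.
- panel (a joint): Angle of the access panel, rad: 0 shut (flat), 1.571 upright, 1.9 end stop. Stiff hinge: it stays where it is left; about 7 N at the handle lifts it.
- panel_handle (a point): Middle of the panel's black bar handle: round bar 12 mm thick, 90 mm long along y, its axis 35 mm above the panel's top face, 13 mm from the panel's free edge. Moves with the panel.
- panel_hinge (a point): Point on the panel's hinge axis level with the handle's middle; the axis runs along this point's y, at the far side of the panel, 70 mm above the bench. Shut, the handle's middle is 112 mm towards the unit's front and 41 mm above it. Panel 125 (x) x 250 (y) x 6 mm, 350 g.
- flux_bottle: White plastic bottle, 40 mm across, 100 mm tall, standing behind the unit. Origin at its foot. Leave alone.
- solder_spool: Metal solder spool, 64 mm across, 50 mm tall, standing. Origin at its foot. Leave alone.
- heat_sink: Finned aluminium heat sink, 80 x 80 x 33 mm, beside the unit. Origin under its centre. Leave alone.
- spray_can: Aluminium spray can, 60 mm across, 170 mm tall. Origin at its foot. Leave alone.
- screwdriver: Screwdriver, 180 mm long, lying left of the unit. Leave alone.
Not all that is in view belongs to the job. Leave any orange or purple look-alike of the key alone.

How it is judged:
On the way, in this order (a step that is already met when the one before it is completed fails the run):
1. the key stands in the latch's socket, let go, the latch not yet turned (horizontal distance between key and latch_mouth below 0.006 m and z of key in the frame of latch_mouth below -0.018 m and angle between key's own z axis and vertical below 0.25 rad and contact force between the fingers and key below 0.1 N and value of joint latch below 0.6 rad), for 0.1 s.
2. the latch is turned a quarter turn with the key in its socket, the panel still shut (value of joint latch above 1.4 rad and horizontal distance between key and latch_mouth below 0.006 m and z of key in the frame of latch_mouth below -0.015 m and value of joint panel below 0.2 rad), for 0.1 s.
3. the panel is swung past upright (value of joint panel above 1.58 rad), for 0.1 s.
At the end, for the whole second after the job is handed in: The panel stands past upright (over 1.58 rad) and at rest, the latch is at over 1.35 rad, and the key stands in the socket: at least 15 mm deep, tip within 6 mm of the axis, within 0.25 rad of upright, at rest (value of joint panel above 1.58 rad and value of joint latch above 1.35 rad and horizontal distance between key and latch_mouth below 0.006 m and z of key in the frame of latch_mouth below -0.015 m and angle between key's own z axis and vertical below 0.25 rad and linear speed of key below 0.02 m/s and velocity of joint panel below 0.05 rad/s); the robot touches nothing.
It fails at once if the round key is disturbed (moved over 30 mm) (distance of round_key from where it was at the start of the episode above 0.03 m).
It fails at once if a bystander is shoved (over 30 mm) (distance of any of flux_bottle, solder_spool, heat_sink, spray_can, screwdriver from where it was at the start of the episode above 0.03 m).
It fails at once if the panel is forced while latched (value of joint panel above 0.15 rad and value of joint latch below 1 rad).
It also fails if it takes over 72 s, if anything falls off the work surface, if the arm or the gripper's body presses on something with over 40 N, if the wrist force passes 120 N, or if a joint passes its speed limit or range.

ROBOT

A 6-joint arm with a two-finger parallel gripper is mounted at the origin on the work surface. World frame = base frame: x ahead of the robot, y to its left, z up, the work surface at z = 0. Lengths are in m, angles in rad, forces in N, time in s.
With the tool pointing down it reaches from about 0.375 to 0.9 m from the base axis. Payload 3.1 kg.
Tool frame: the origin (TCP) lies on the front face of the gripper's body, between the roots of the fingers; the fingertips stand 70 mm ahead of it and the grasp point (between the pads) lies 51 mm ahead of it; z points along the fingers, y is the line along which they close (so a half turn about z gives the same grasp; the last joint's range is limited). The gripper opens to 87 mm and grips with 3 to 60 N. Pads are 19 mm wide; open, the fingers measure 117 mm over their backs; the gripper's body (75 mm by 190 mm) begins 51 mm behind the grasp point.
Start: joints at [-1.438, 0.527, 1.433, -0, 1.181, -0.178], TCP at [0.191, -0.595, 0.292] pointing down, gripper open.
Joint ranges: [-3.08, 3.08], [-0.75, 2.2], [0.22, 2.44], [-1.43, 4.57], [0, 2.65], [-2.85, 2.85]. Speed limits (rad/s): [2.79, 2.79, 3.14, 3.14, 3.14, 3.14].

INTERFACE

Orientations are given as a 3x3 rotation matrix whose columns are the frame's x, y, z axes.
In Python, from plant import robot gives the robot as it stands. Calls block until the motion is done:
- robot.movep(position, orientation): joint-space move of the TCP to a pose.
- robot.servo_line(position, v=0.15, rot=None): straight line of the TCP; rot=None keeps the orientation; v is the mean speed in m/s.
- robot.move_j(angles): joint-space move.
- robot.command_gripper(opening, force=None): opening from 0.0 (shut) to 1.0 (fully open); force is the grip in N (None keeps the last); returns when the fingers have stopped.
- robot.dwell(seconds).
- robot.inverse_kinematics(position, orientation): joint angles nearest the present ones, or None.
- robot.read_state(): the state.
- robot.grab_frame(name): name is "scene" or "top"; returns the picture (480x640x3 uint8, red, green, blue); there is no depth.
- robot.camera_model(name): a dict with "intrinsics" (3x3 intrinsics, pixels), "R" (3x3) and "t" (3): a world point X has camera coordinates R X + t. Camera axes: x right, y down, z forward; pixel columns grow to the right and rows downward; lengths in m; the calibration is good to about 2 mm. A picture is of the moment at which its call begins. camera_model takes no time and is no camera call.
A pose or a line that the arm cannot do raises robot.IKError and nothing moves.
- robot.job_done(): hands the job in; it is judged then, once.
The state is a dict: "t": time; "joint_pos": joint angles; "qvel": joint speeds; "joint_torque": joint torques, N m; "position": TCP position; "tcp_rot": TCP orientation; "ft_force": force on the tool from outside, world axes, zero at the start; "torque": the same for the moment, N m; "width": opening from 0.0 (shut) to 1.0 (fully open); "grip_force": force on a finger pad.
Only numpy, scipy, OpenCV 4.12 (cv2) and the standard library are available. Lean on these libraries where they do the work, as an engineer would, in place of code of your own. Each camera call takes 0.05 s, during which the arm holds its last target. There are 200 camera calls.

## Working session

There is one attempt and no reset: what is moved stays moved. The work goes in short steps, each a Python script; the robot and the scene stay as the last script left them, time stands still between calls to the robot, and variables do not carry over. Pictures are saved under pics/ and viewed, at most 10 in all, crops included, and the job is handed in when it is done.

```bash
ls; mkdir -p pics
python3 - <<'E'
from plant import robot
import cv2
for n in("scene","top"):
    cv2.imwrite(f"pics/{n}0.png",robot.grab_frame(n)[:,:,::-1]); c=robot.camera_model(n); print(n,c)
s=robot.read_state();print(s)
E
```

```text
pics
scene {'intrinsics': array([[542.05166102,   0.        , 324.85141859],
       [  0.        , 542.05166102, 235.07944435],
       [  0.        ,   0.        ,   1.        ]]), 'R': array([[-0.80104935,  0.59859078, -0.00300258],
       [ 0.39733754,  0.52796217, -0.75058566],
       [-0.44770841, -0.60244919, -0.66076634]]), 't': array([ 0.37067429, -0.16219392,  1.56741973])}
top {'intrinsics': array([[594.05077197,   0.        , 314.93980462],
       [  0.        , 594.05077197, 240.93688125],
       [  0.        ,   0.        ,   1.        ]]), 'R': array([[-2.28641381e-02, -9.99738581e-01, -1.80220830e-05],
       [-9.98203733e-01,  2.28300345e-02, -5.53904047e-02],
       [ 5.53763360e-02, -1.24846415e-03, -9.98464773e-01]]), 't': array([0.05007855, 0.48075055, 1.53092022])}
{'t': 0.1, 'joint_pos': array([-1.43851489e+00,  5.28359436e-01,  1.43378824e+00, -2.94621003e-05,
        1.18140444e+00, -1.78512767e-01]), 'qvel': array([-0.00021456, -0.003302  , -0.0029333 ,  0.00015855,  0.00023157,
        0.00042034]), 'joint_torque': array([ 3.46135903e-04, -4.40984380e+01, -1.77150607e+01,  6.35682978e-02,
        5.33603760e-02, -4.08625010e-05]), 'position': array([ 0.1910769 , -0.59451382,  0.29137334]), 'tcp_rot': array([[ 9.52087607e-01,  3.05825287e-01, -2.85463263e-04],
       [ 3.05825252e-01, -9.52085688e-01,  1.93874551e-03],
       [ 3.21131914e-04, -1.93315744e-03, -9.99998080e-01]]), 'ft_force': array([ 0.63316986, -0.70865758,  0.46494008]), 'torque': array([ 0.02036273, -0.00942463, -0.05029578]), 'grip_force': 0.0, 'width': 0.9974710136062723}
```

View pics/scene0.png

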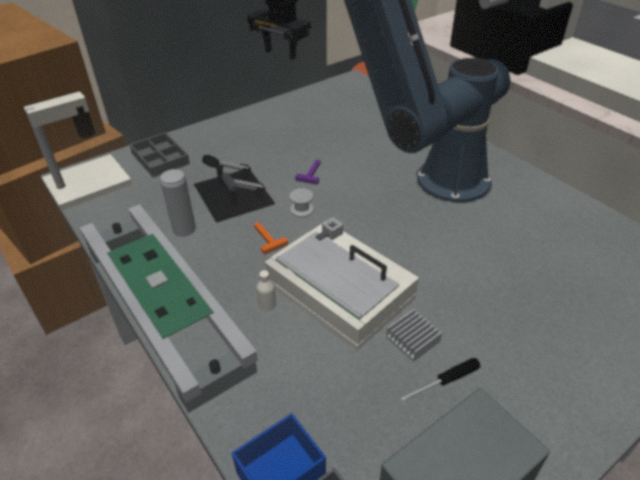

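View pics/top0.png

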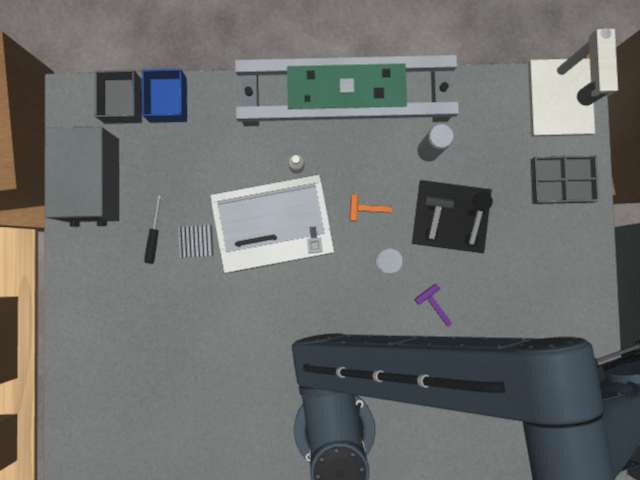

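The top view shows the T key in the left lane, crossbar about (440,203) and tip (433,238). The round key's disc is at (483,200). The unit's latch is at (315,243) and the handle at (256,240). Next I'll enlarge these areas.

Run:
```python
import cv2,numpy as np
t=cv2.imread("pics/top0.png");s=cv2.imread("pics/scene0.png")
f=lambda im,x,y,w,h,k:cv2.resize(im[y:y+h,x:x+w],None,fx=k,fy=k,interpolation=cv2.INTER_CUBIC)
a=np.hstack([f(t,205,170,133,107,3),f(t,405,170,100,90,4)[:321]]);
b=np.hstack([f(s,190,140,100,80,3),f(s,260,210,165,90,3)])[:270]if 0 else f(s,190,145,235,90,3.4)
c=np.zeros((a.shape[0]+b.shape[0],800,3),np.uint8);c[:a.shape[0],:a.shape[1]]=a;c[a.shape[0]:,:b.shape[1]]=b[:,:800]
c=c[:600];cv2.imwrite("pics/crop1.png",c);print(c.shape,a.shape)
```

```text
(600, 800, 3) (321, 799, 3)
```

View pics/crop1.png

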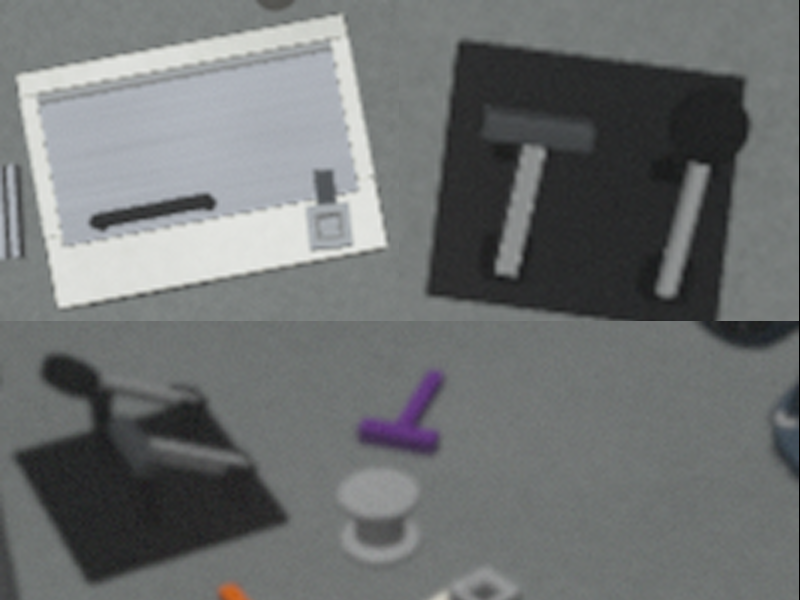

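```bash
cat > h.py <<'E'
from plant import robot
import numpy as np, cv2
from scipy.spatial.transform import Rotation as Ro
C={n:robot.camera_model(n) for n in("scene","top")}
def proj(n,X):
    c=C[n];p=(c["R"]@np.atleast_2d(X).T).T+c["t"];p=p@c["intrinsics"].T;return p[:,:2]/p[:,2:]
def ray(n,uv,z):
    c=C[n];o=-c["R"].T@c["t"];d=c["R"].T@np.linalg.solve(c["intrinsics"],[uv[0],uv[1],1]);return o+d*(z-o[2])/d[2]
def tri(u,v):  # top, scene
    P=[C[n]["intrinsics"]@np.c_[C[n]["R"],C[n]["t"]] for n in("top","scene")]
    X=cv2.triangulatePoints(P[0],P[1],np.float64(u).reshape(2,1),np.float64(v).reshape(2,1));return (X[:3]/X[3]).ravel()
Rz=lambda a:Ro.from_euler('z',a).as_matrix()
def keyR(yaw,pitch=np.radians(30)):
    # z along (cos p,0,sin p) yawed, x under (down): x=(sin p,0,-cos p), y=z cross x
    z=np.array([np.cos(pitch),0,np.sin(pitch)]);x=np.array([np.sin(pitch),0,-np.cos(pitch)])
    return Rz(yaw)@np.c_[x,np.cross(z,x),z]
def box(lo,hi):
    return np.array([[x,y,z] for x in(lo[0],hi[0]) for y in(lo[1],hi[1]) for z in(lo[2],hi[2])],float)
def wire(im,n,V,k,off,col):
    p=(proj(n,V)-off)*k+(k-1)/2
    for i in range(8):
        for b in(1,2,4):
            j=i^b
            if j>i: cv2.line(im,tuple(np.int32(np.round(p[i]))),tuple(np.int32(np.round(p[j]))),col,1)
E
cat > fit.py <<'E'
from h import *
from scipy.optimize import least_squares
t=cv2.imread("pics/top0.png");s=cv2.imread("pics/scene0.png")
cu=lambda p:np.array(p)/3-.33+[205,170]
ck=lambda p:np.array(p)/4-.375+[405,170]
cs=lambda p:(np.array(p)-[0,321])/3.4-.35+[190,145]
# unit: top face corners
U=np.array([cu(p) for p in[(17,75),(343,14),(388,246),(58,307)]])
L=np.array([[.1,.14,.07],[.1,-.14,.07],[-.1,-.14,.07],[-.1,.14,.07]])
f=lambda q:(proj("top",(Rz(q[2])@L.T).T+[q[0],q[1],0])-U).ravel()
r=least_squares(f,[.5,.1,0.]);u=r.x;print("unit",u,r.fun.round(1))
K=np.array([ck(p) for p in[(460,40),(745,78),(428,295)]])
L2=np.array([[.095,.095,.008],[.095,-.095,.008],[-.075,.095,.008]])
f=lambda q:(proj("top",(Rz(q[2])@L2.T).T+[q[0],q[1],0])-K).ravel()
r=least_squares(f,[.5,-.2,0.]);kr=r.x;print("rest",kr,r.fun.round(1))
m=ray("top",cu((329,228)),.1);print("mouth",m,Rz(u[2]).T@(m-[u[0],u[1],0]))
e=ray("top",cu((323,170)),.086);d=e-m;print("arm tip",e,np.hypot(*d[:2]),"latch",u[2]-np.arctan2(d[1],d[0]))
ha,hb=ray("top",cu((98,220)),.111),ray("top",cu((209,202)),.111);print("handle",ha,hb,np.linalg.norm(ha-hb),Rz(u[2]).T@((ha+hb)/2-[u[0],u[1],0]))
# key: y,z yaw from landmarks
T=[((0,0,.09),(535,147)),((0,.035,.099),(484,122)),((0,-.035,.099),(593,138)),((-.007,0,0),(507,277))]
S=[((-.007,0,0.),(247,462))]
def f(q):
    R=keyR(q[3]);o=q[:3]
    return np.r_[np.ravel([proj("top",R@np.array(a)+o)[0]-ck(b) for a,b in T]),np.ravel([proj("scene",R@np.array(a)+o)[0]-cs(b) for a,b in S])]
r=least_squares(f,[.45,-.2,.04,kr[2]]);k=r.x;print("key",k,r.fun.round(1))
print("key in rest",Rz(kr[2]).T@(k[:3]-[kr[0],kr[1],0]))
W=[(box((-.007,-.007,0),(.007,.007,.09)),(0,255,0)),(box((-.009,-.035,.09),(.009,.035,.108)),(0,255,255))]
W=[((keyR(k[3])@V.T).T+k[:3],c) for V,c in W]
W.append(((Rz(kr[2])@box((-.075,-.095,0),(.095,.095,.008)).T).T+[kr[0],kr[1],0],(255,128,0)))
W.append(((Rz(u[2])@box((-.1,-.14,0),(.1,.14,.07)).T).T+[u[0],u[1],0],(255,0,255)))
la=u[2]-(u[2]-np.arctan2(d[1],d[0]))
W.append(((Rz(la)@box((-.018,-.018,-.03),(.018,.018,0)).T).T+m,(0,0,255)))
W.append(((Rz(la)@box((0,-.008,-.021),(.047,.008,-.014)).T).T+m,(0,0,255)))
def tile(im,n,x,y,w,h,K):
    o=cv2.resize(im[y:y+h,x:x+w],None,fx=K,fy=K,interpolation=cv2.INTER_CUBIC)
    for V,c in W: wire(o,n,V,K,np.array([x,y]),c)
    return o
c=np.zeros((600,800,3),np.uint8)
c[:300,:400]=tile(t,"top",280,200,80,60,5)
c[:300,400:]=tile(t,"top",410,175,80,60,5)
c[300:,:400]=tile(s,"scene",190,145,100,75,4)
c[300:,400:]=tile(s,"scene",260,210,100,75,4)
cv2.imwrite("pics/ov1.png",c)
E
python3 fit.py
```

```text
unit [0.52611009 0.14613004 0.16238305] [-0.4 -0.4  0.4 -0.4  0.1  0.2 -0.1  0.5]
rest [ 0.52257974 -0.57925139 -0.15911878] [-0.4 -0.2  0.4  0.1 -0.   0.1]
mouth [0.46537474 0.04092613 0.1       ] [-0.07694472 -0.09400083  0.1       ]
arm tip [0.51414706 0.04478993 0.086     ] 0.04892512936982651 latch 0.08332695088399286
handle [0.47563533 0.22817665 0.111     ] [0.48820736 0.13784886 0.111     ] 0.09119849600622763 [-0.03764459  0.04354152  0.111     ]
key [ 0.47342464 -0.54063337 -0.10998088 -0.32048609] [ -3.4   7.2  -1.6   6.8  -4.2  10.3  -9.5   3.8 -39.2  -7.5]
key in rest [-0.05465309  0.03034163 -0.10998088]
```

View pics/ov1.png

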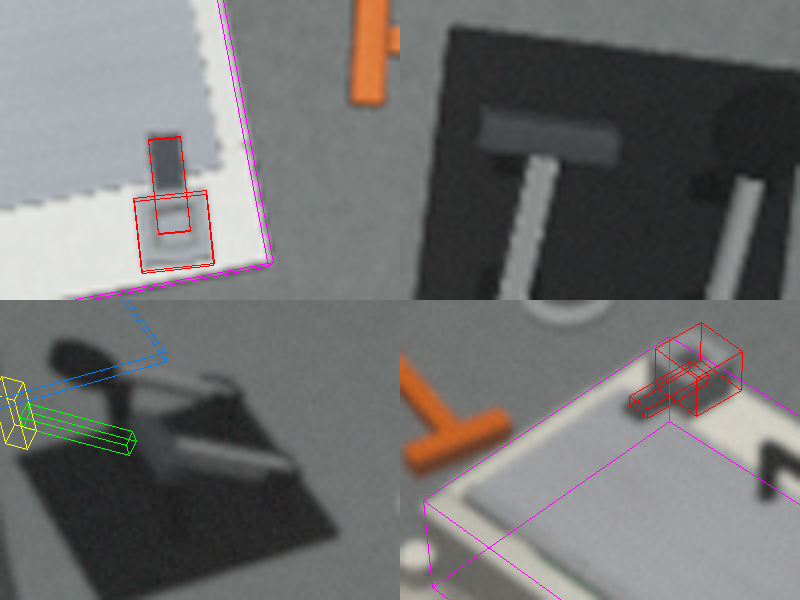

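The overlay fits the unit and latch, but the key's fit is off because I missed the crop's tile offset of 399 px. I'll fix that and refine the latch with both views.

```bash
sed -i 's|ck=lambda p:np.array(p)/4|ck=lambda p:(np.array(p)-[399,0])/4|; s|"pics/ov1.png"|"pics/ov2.png"|' fit.py
sed -i 's|c\[300:,400:\]=.*|c[300:,400:]=tile(s,"scene",305,205,53,40,7.5)[:300,:397] if 0 else cv2.resize(tile(s,"scene",305,205,50,38,8)[:300],(400,300))|' fit.py
python3 fit.py
```

```text
unit [0.52611009 0.14613004 0.16238305] [-0.4 -0.4  0.4 -0.4  0.1  0.2 -0.1  0.5]
rest [ 0.52864216 -0.3183794  -0.1555606 ] [-0.2 -0.1  0.5 -0.1 -0.2  0.3]
mouth [0.46537474 0.04092613 0.1       ] [-0.07694472 -0.09400083  0.1       ]
arm tip [0.51414706 0.04478993 0.086     ] 0.04892512936982651 latch 0.08332695088399286
handle [0.47563533 0.22817665 0.111     ] [0.48820736 0.13784886 0.111     ] 0.09119849600622763 [-0.03764459  0.04354152  0.111     ]
key [ 0.48312185 -0.26146739  0.02689585 -0.15505635] [ 0.1 -0.8 -0.2  0.4  0.3  0.1  0.2 -0.2  0.7  0.1]
key in rest [-0.05378824  0.04917215  0.02689585]
```

View pics/ov2.png

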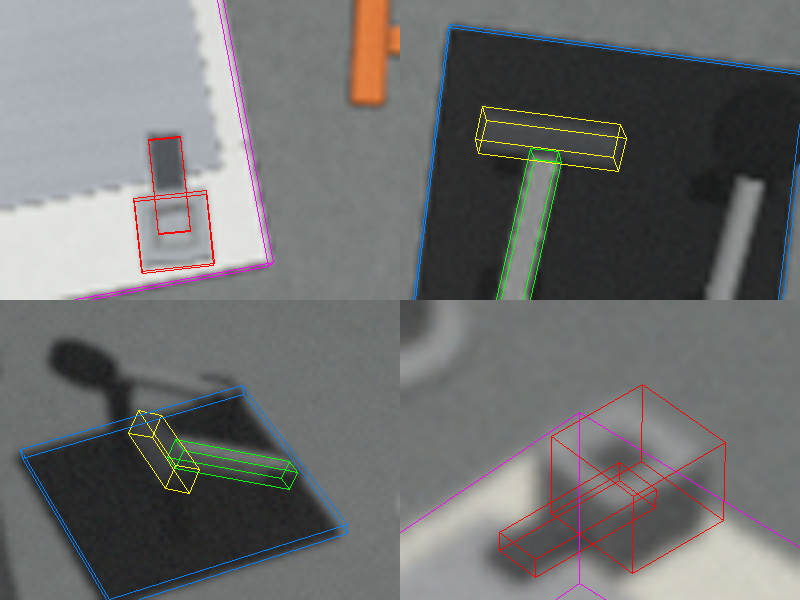

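The overlay matches the key in both views, with only a 1–2 px bias between the cameras; the key's z is about 0.031 from its known height. Next I'll check that the arm can reach each pose.

```bash
cat >> h.py <<'E'
KEY=np.array([.4831,-.2615,.031]);KYAW=-.155
M=np.array([.4654,.0409,.1]);U=np.array([.5261,.1461,0]);UY=.1624;ARM=.079
def toolR(head,down):  # tool z heads along 'head', 'down' rad below level; closes level, across head
    z=Rz(head)@[np.cos(down),0,-np.sin(down)];y=Rz(head)@[0,-1,0];return np.c_[np.cross(y,z),y,z]
def tcp(G,R,back=0): return np.asarray(G)-(.051+back)*R[:,2]
E
python3 - <<'E'
from h import *
print("bottle",ray("top",(296,161),.1),"spool",ray("top",(389,260),.05))
flip=np.diag([-1,-1,1.])
for b in(0,15,30):
  for F in(np.eye(3),flip):
    d=np.radians(90-b);R=toolR(KYAW,d)@F
    kz=keyR(KYAW)[:,2];G=KEY+.055*kz
    R2=toolR(ARM,d-np.radians(60))@F
    out=[]
    for P,Q in((G,R),(G-.1*R[:,2],R),(G+[0,0,.15],R),(M+[0,0,.15],R2),(M+[0,0,.031],R2),(M+[0,0,.031]-.12*R2[:,2],R2)):
        q=robot.inverse_kinematics(tcp(P,Q),Q);out.append(None if q is None else np.round(q,2).tolist())
    print(b,F[0,0],*out,sep="\n  ")
E
```

```text
bottle [0.67587665 0.08146091 0.1       ] spool [ 0.42709446 -0.14733311  0.05      ]
0
  1.0
  [-0.66, 0.74, 1.64, -0.0, 0.76, 1.07]
  [-0.66, 0.59, 1.59, -0.0, 0.96, 1.07]
  [-0.66, 0.53, 1.55, 0.0, 1.07, 1.07]
  None
  None
  None
0
  -1.0
  [-0.66, 0.74, 1.64, -0.0, 0.76, -2.07]
  [-0.66, 0.59, 1.59, -0.0, 0.96, -2.07]
  [-0.66, 0.53, 1.55, 0.0, 1.07, -2.07]
  None
  None
  None
15
  1.0
  [-0.73, 0.71, 1.83, 0.36, 0.41, 0.69]
  [-0.76, 0.51, 1.83, 0.26, 0.6, 0.77]
  [-0.73, 0.45, 1.73, 0.21, 0.75, 0.86]
  None
  None
  None
15
  -1.0
  [-0.73, 0.71, 1.83, 0.36, 0.41, -2.46]
  [-0.76, 0.51, 1.83, 0.26, 0.6, -2.37]
  [-0.73, 0.45, 1.73, 0.21, 0.75, -2.28]
  None
  None
  None
30
  1.0
  [-0.81, 0.73, 1.99, 1.62, 0.31, -0.64]
  [-0.88, 0.51, 2.07, 1.17, 0.37, -0.23]
  [-0.81, 0.42, 1.91, 0.71, 0.48, 0.33]
  None
  None
  None
30
  -1.0
  [-0.81, 0.73, 1.99, 1.62, 0.31, 2.51]
  None
  [-0.81, 0.42, 1.91, 0.71, 0.48, -2.81]
  None
  None
  None
```

Run:
```python
from h import *
s=.055
for b in(15,5,0,-10,-15,-20,-30):
    d=np.radians(90-b);R=toolR(KYAW,d)
    G=KEY+s*keyR(KYAW)[:,2]
    a=robot.inverse_kinematics(tcp(G,R),R)
    for k in(-1,0,1,2):
        R2=toolR(ARM+k*np.pi/2,d-np.radians(60))
        ok=[]
        for F in(np.eye(3),np.diag([-1,-1,1.])):
            for P in(M+[0,0,.15],M+[0,0,s-.024],M+[0,0,s-.024]-.12*R2[:,2]):
                q=robot.inverse_kinematics(tcp(P,R2@F),R2@F);ok.append(None if q is None else np.round(q,2).tolist())
        if any(ok): print(b,k,a is not None,ok)
```

```text
15 -1 True [[0.42, 0.74, 1.77, -1.15, 1.55, -2.16], [0.42, 0.96, 1.77, -1.16, 1.46, -1.96], [0.6, 0.94, 1.6, -1.0, 1.63, -2.09], [0.42, 0.74, 1.77, -1.15, 1.55, 0.98], [0.42, 0.96, 1.77, -1.16, 1.46, 1.18], [0.6, 0.94, 1.6, -1.0, 1.63, 1.05]]
15 1 True [[-0.66, 0.74, 1.79, 0.81, 1.74, -1.12], [-0.66, 0.96, 1.78, 0.8, 1.58, -1.28], [-0.8, 0.93, 1.61, 0.68, 1.77, -1.2], [-0.66, 0.74, 1.79, 0.81, 1.74, 2.02], [-0.66, 0.96, 1.78, 0.8, 1.58, 1.86], [-0.8, 0.93, 1.61, 0.68, 1.77, 1.95]]
15 2 True [[-0.07, 0.92, 1.22, -0.19, 2.3, -1.73], [-0.07, 1.08, 1.22, -0.17, 2.14, -1.7], [-0.05, 1.17, 0.82, -0.19, 2.45, -1.75], [-0.07, 0.92, 1.22, -0.19, 2.3, 1.41], [-0.07, 1.08, 1.22, -0.17, 2.14, 1.44], [-0.05, 1.17, 0.82, -0.19, 2.45, 1.39]]
5 -1 True [[0.38, 0.65, 1.78, -1.06, 1.43, -2.25], [0.38, 0.87, 1.8, -1.1, 1.31, -2.03], [0.57, 0.81, 1.64, -0.93, 1.51, -2.17], [0.38, 0.65, 1.78, -1.06, 1.43, 0.89], [0.38, 0.87, 1.8, -1.1, 1.31, 1.11], [0.57, 0.81, 1.64, -0.93, 1.51, 0.97]]
5 1 True [[-0.63, 0.65, 1.79, 0.76, 1.63, -1.06], [-0.63, 0.87, 1.81, 0.76, 1.45, -1.22], [-0.77, 0.81, 1.66, 0.64, 1.6
[... 4030 characters left out ...]
52, 0.34, 0.79], [-0.26, 0.51, 2.31, 2.37, 0.24, -1.11], [-0.34, 0.13, 2.32, 0.79, 0.29, 0.44], [-0.26, 0.18, 2.17, 0.52, 0.34, -2.36], [-0.26, 0.51, 2.31, 2.37, 0.24, 2.03], [-0.34, 0.13, 2.32, 0.79, 0.29, -2.7]]
-30 1 True [[-0.44, 0.39, 1.8, 0.47, 1.27, -0.74], [-0.44, 0.6, 1.9, 0.54, 1.0, -0.9], [-0.54, 0.44, 1.77, 0.44, 1.29, -0.82], [-0.44, 0.39, 1.8, 0.47, 1.27, 2.41], [-0.44, 0.6, 1.9, 0.54, 1.0, 2.24], [-0.54, 0.44, 1.77, 0.44, 1.29, 2.32]]
-30 2 True [[-0.1, 0.54, 1.5, -0.09, 1.62, -1.73], [-0.1, 0.7, 1.58, -0.09, 1.37, -1.71], [-0.08, 0.64, 1.35, -0.08, 1.67, -1.72], [-0.1, 0.54, 1.5, -0.09, 1.62, 1.41], [-0.1, 0.7, 1.58, -0.09, 1.37, 1.44], [-0.08, 0.64, 1.35, -0.08, 1.67, 1.42]]
```

```bash
cat >> h.py <<'E'
D=np.radians(90);R1=toolR(KYAW,D);G1=KEY+.055*keyR(KYAW)[:,2];R2=toolR(ARM+np.pi/2,np.radians(30))
def st(*a):
    s=robot.read_state();print(*a,"t",round(s["t"],2),"p",s["position"].round(4),"F",s["ft_force"].round(1),"M",s["torque"].round(2),"w",round(s["width"],3),"g",round(s["grip_force"],1));return s
E
python3 - <<'E'
from h import *
p=tcp(G1,R1)
robot.movep(p+[0,0,.12],R1);st("pre")
robot.servo_line(p,v=.15);st("at")
robot.command_gripper(.0,force=15);st("grip")
cv2.imwrite("pics/g.png",np.vstack([cv2.resize(robot.grab_frame("scene")[130:230,170:310,::-1],None,fx=4,fy=4)]))
E
```

```text
pre t 1.83 p [ 0.53   -0.2698  0.2297] F [-0.5 -0.1  0.8] M [-0.03  0.04  0.03] w 1.0 g 0.0
at t 2.78 p [ 0.5306 -0.2694  0.1102] F [ 0.1 -0.   0.3] M [0.08 0.03 0.01] w 1.0 g 0.0
grip t 3.95 p [ 0.5301 -0.2684  0.1094] F [ 0.8  1.4 -0.2] M [ 0.37 -0.09  0.02] w 0.158 g 15.0
```

View pics/g.png

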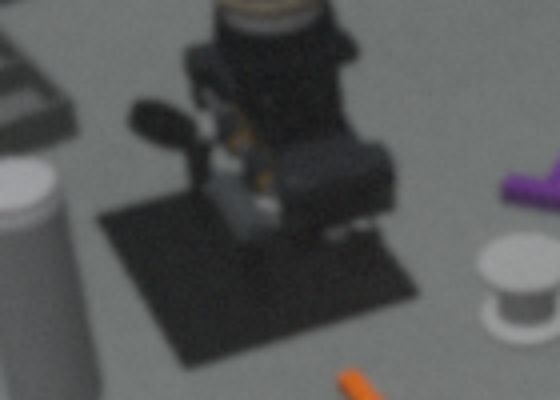

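Gripped, with a width of 13.7 mm matching the 14 mm shank. Now I'll lift it, bring it above the latch and compare the tip with the socket.

Run:
```python
from h import *
robot.command_gripper(.0,force=45)
p=robot.read_state()["position"]
robot.servo_line(p+[0,0,.15],v=.15);st("lift")
G=M+[0,0,.055+.04]
robot.movep(tcp(G+[0,0,.04],R2),R2)
robot.servo_line(tcp(G,R2),v=.1);robot.dwell(.2);s=st("above")
print("tool err",np.degrees(Ro.from_matrix(s["tcp_rot"]@R2.T).as_rotvec()).round(2))
cv2.imwrite("pics/ts.png",robot.grab_frame("scene")[:,:,::-1]);cv2.imwrite("pics/tt.png",robot.grab_frame("top")[:,:,::-1])
a=cv2.imread("pics/ts.png");b=cv2.imread("pics/tt.png")
g=s["position"]+.051*s["tcp_rot"][:,2]
def dots(o,n,k,off):
    for X,c in((g-[0,0,.055],(0,255,0)),(M,(0,0,255)),(g+[0,0,.044],(0,255,255))):
        q=(proj(n,X)[0]-off)*k+(k-1)/2;cv2.drawMarker(o,tuple(np.int32(q.round())),c,cv2.MARKER_CROSS,14,1)
    return o
o=np.hstack([dots(cv2.resize(a[180:255,295:375],None,fx=5,fy=5,interpolation=cv2.INTER_CUBIC),"scene",5,[295,180]),dots(cv2.resize(b[200:275,280:360],None,fx=5,fy=5,interpolation=cv2.INTER_CUBIC),"top",5,[280,200])])
cv2.imwrite("pics/ab.png",o);print(o.shape)
```

```text
lift t 5.37 p [ 0.5295 -0.2682  0.2584] F [-0.3 -0.6 -3.2] M [ 0.03  0.05 -0.  ] w 0.157 g 45.0
above t 7.95 p [ 0.469  -0.0032  0.2209] F [-0.  -0.1 -2.5] M [-0.8  -0.18  0.04] w 0.155 g 45.0
tool err [-0.02 -0.05  0.  ]
(375, 800, 3)
```

View pics/ab.png

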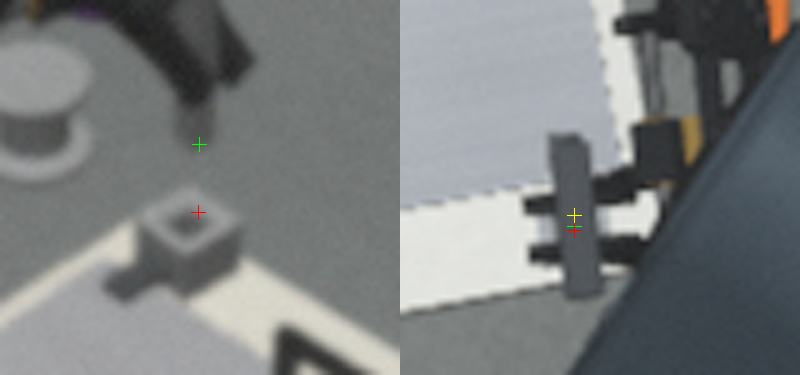

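Seen from the top, the held crossbar is centred on its predicted spot over the socket. The scene view puts the tip (194,140) above the mouth (190,219) to within about 1.5 mm. Now a guarded descent.

```bash
cat >> h.py <<'E'
def descend(p,z_end,step=.004,lim=9,v=.04):
    F0=robot.read_state()["ft_force"];p=np.array(p,float)
    while p[2]>z_end+1e-6:
        p[2]=max(z_end,p[2]-step);robot.servo_line(p,v=v);s=robot.read_state();f=s["ft_force"]-F0
        if abs(f[2])>1.5 or np.hypot(*f[:2])>1.5: print("z",round(p[2],4),"dF",f.round(1))
        if abs(f[2])>lim or np.hypot(*f[:2])>12: return False,p
    return True,p
E
python3 - <<'E'
from h import *
a=tcp(M+[0,0,.095],R2);a[2]-=.03
robot.servo_line(a,v=.08);robot.dwell(.2)
ok,p=descend(a,tcp(M+[0,0,.031],R2)[2]-.003);print(ok,"tip depth if s=55:",p[2]-tcp(M+[0,0,.055],R2)[2])
s=st()
E
```

```text
z 0.1785 dF [-1.5 -0.1 -1. ]
z 0.1745 dF [-0.7 -2.9  7.4]
z 0.1705 dF [-0.4 -6.1 21.5]
False tip depth if s=55: -0.010000000000000009
t 10.03 p [ 0.4692 -0.0022  0.1749] F [ 0.6 -5.7 20.5] M [ 1.7   0.2  -0.01] w 0.153 g 45.0
```

Run:
```python
from h import *
base=tcp(M+[0,0,.055],R2);zend=base[2]-.027
off=np.array([0.,0.])
robot.servo_line(base+[0,0,.002],v=.05)
for c in((0,-.002),(0,-.004),(-.002,-.003),(.002,-.003)):
    robot.servo_line(base+[c[0],c[1],.002],v=.05);robot.dwell(.15);print(c)
    ok,p=descend(base+[c[0],c[1],.002],zend,step=.003)
    st(ok)
    if ok or p[2]<base[2]-.017: break
```

```text
(0, -0.002)
z 0.1735 dF [-0.1 -3.6 10.5]
False t 11.57 p [ 0.4689 -0.0049  0.1756] F [-0.6 -3.3  8.7] M [0.37 0.03 0.08] w 0.156 g 45.0
(0, -0.004)
z 0.1735 dF [-0.6 -3.1 12.5]
False t 12.8 p [ 0.4689 -0.0069  0.1756] F [-0.6 -3.5  9.2] M [0.38 0.07 0.11] w 0.153 g 45.0
(-0.002, -0.003)
z 0.1735 dF [ 0.6 -4.8 11.8]
False t 14.03 p [ 0.4669 -0.0059  0.1756] F [-0.2 -5.2  9.9] M [0.38 0.06 0.05] w 0.155 g 45.0
(0.002, -0.003)
z 0.1735 dF [-0.6 -3.1 11.8]
False t 15.28 p [ 0.4709 -0.0058  0.1756] F [-0.6 -2.7  9.8] M [0.33 0.04 0.13] w 0.155 g 45.0
```

Every offset makes contact at the same height, so I'll look at the key's actual tilt and tip position.

```bash
cat > look.py <<'E'
from h import *
import sys
s=robot.read_state();g=s["position"]+.051*s["tcp_rot"][:,2]
a=robot.grab_frame("scene")[:,:,::-1].copy();b=robot.grab_frame("top")[:,:,::-1].copy()
cv2.imwrite("pics/raw_s.png",a);cv2.imwrite("pics/raw_t.png",b)
T=s["tcp_rot"]
kz=np.array([0,0,1.]);ky=-T[:,1]*-1;kx=np.cross(ky,kz);K=np.c_[kx,ky,kz]
tip=g-[0,0,.055]
W=[((K@box((-.007,-.007,0),(.007,.007,.09)).T).T+tip,(0,255,0)),((K@box((-.009,-.035,.09),(.009,.035,.108)).T).T+tip,(0,255,255)),((Rz(ARM)@box((-.018,-.018,-.03),(.018,.018,0)).T).T+M,(0,0,255))]
def til(im,n,x,y,w,h,k):
    o=cv2.resize(im[y:y+h,x:x+w],None,fx=k,fy=k,interpolation=cv2.INTER_CUBIC);o=cv2.convertScaleAbs(o,alpha=1.4)
    o2=o.copy()
    for V,c in W: wire(o2,n,V,k,np.array([x,y]),c)
    return o,o2
o1,o2=til(a,"scene",305,180,50,60,8)
t1,t2=til(b,"top",290,205,50,60,8)
cv2.imwrite("pics/"+sys.argv[1],cv2.resize(np.hstack([o1,o2]),(800,480)) if len(sys.argv)<3 else np.hstack([o2,t2]))
E
python3 - <<'E'
from h import *
base=tcp(M+[0,0,.055],R2);robot.servo_line(base+[0,-.002,.004],v=.05);robot.dwell(.2)
E
python3 look.py l1.png
```

```text
(no output)
```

View pics/l1.png

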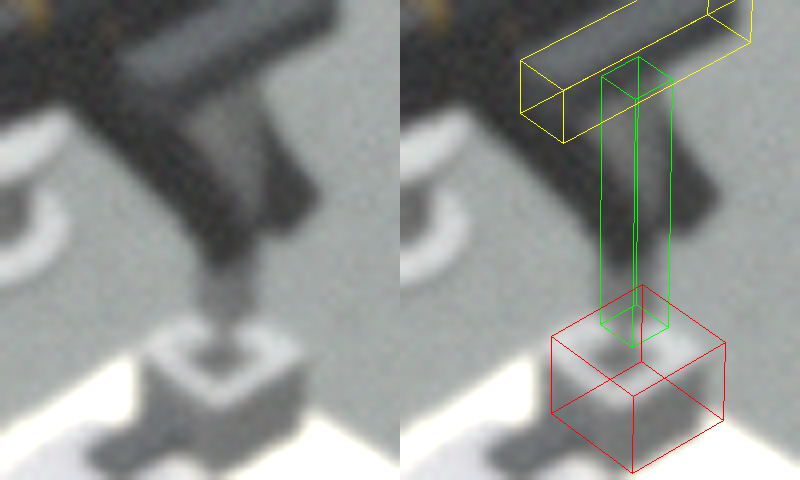

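The close view (tip about (228,325), socket centre about (220,356) in the crop) shows the key held about 4 mm short of my estimate. It also sits over the far side of the socket, so the offset needed is toward +x and a little +y. I'll search that way.

Run:
```python
from h import *
base=tcp(M+[0,0,.055],R2);zend=base[2]-.029
for c in((.004,.002),(.004,.005),(.007,.002),(.002,.005),(.004,-.001),(.007,.006)):
    robot.servo_line(base+[c[0],c[1],.001],v=.05);robot.dwell(.15);print(c)
    ok,p=descend(base+[c[0],c[1],-.001],zend,step=.003,lim=7)
    st(ok)
    if ok or p[2]<base[2]-.015: break
    robot.servo_line(base+[c[0],c[1],.001],v=.05)
```

```text
(0.004, 0.002)
z 0.1705 dF [-1.7 -0.2  0.3]
z 0.1675 dF [-2.  -0.1  0.8]
z 0.1645 dF [-1.9 -0.1  0.6]
z 0.1615 dF [-1.6 -0.3  0.4]
z 0.1585 dF [-1.8  0.  -0.6]
z 0.1525 dF [-1.7 -0.8  1.4]
z 0.1515 dF [-2.  -1.7  5.7]
True t 18.91 p [ 0.4729 -0.0011  0.1521] F [-0.6 -1.3  3. ] M [-0.21 -0.02  0.02] w 0.155 g 45.0
```

Fully home: the bottom contact gives 51 mm from grasp to tip, and the depth is 24 mm. Now I'll let go, retreat and check that the top-down turning poses are reachable.

```bash
cat >> h.py <<'E'
A=np.array([.4694,.0429,0])
E
python3 - <<'E'
from h import *
robot.command_gripper(.5);st("open");robot.dwell(.2)
s=robot.read_state();p=s["position"];robot.command_gripper(1.)
robot.servo_line(p-.13*R2[:,2],v=.15);st("back")
robot.servo_line(robot.read_state()["position"]+[0,0,.1],v=.2)
for F in(1,-1):
  for a in(0,.5,1,1.5,1.75):
    Q=toolR(ARM-a,D)@np.diag([F,F,1.]);q=robot.inverse_kinematics(tcp(A+[0,0,.173],Q),Q);print(F,a,None if q is None else q.round(2))
E
python3 look.py l2.png x
```

```text
open t 19.72 p [ 0.4729 -0.0011  0.1515] F [0.  0.2 0.1] M [-0.56 -0.11 -0.  ] w 0.5 g 0.0
back t 21.92 p [ 0.4813 -0.1126  0.2163] F [-0.9 -0.9 -0.1] M [-0.58 -0.15  0.01] w 1.003 g 0.0
1 0 [-0.15  0.43  1.88 -0.    0.83  1.35]
1 0.5 [-0.15  0.43  1.88 -0.    0.83  1.85]
1 1 [-0.15  0.43  1.88 -0.    0.83  2.35]
1 1.5 [-0.15  0.43  1.88 -0.    0.83  2.85]
1 1.75 None
-1 0 [-0.15  0.43  1.88 -0.    0.83 -1.8 ]
-1 0.5 [-0.15  0.43  1.88 -0.    0.83 -1.3 ]
-1 1 [-0.15  0.43  1.88 -0.    0.83 -0.8 ]
-1 1.5 [-0.15  0.43  1.88 -0.    0.83 -0.3 ]
-1 1.75 [-0.15  0.43  1.88 -0.    0.83 -0.05]
```

View pics/l2.png

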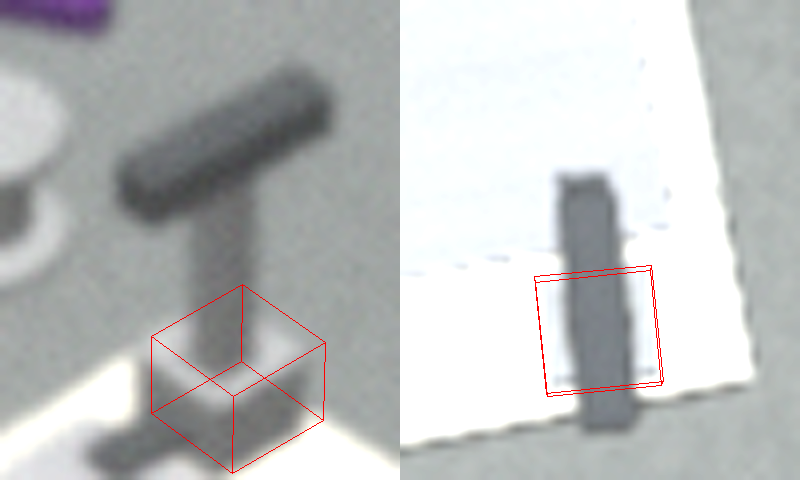

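The key stands upright in the socket in both views, with its crossbar along the cam arm. Next I'll grip the crossbar from above and turn.

Run:
```python
from h import *
F=np.diag([-1,-1,1.]);Q=toolR(ARM,D)@F
robot.command_gripper(.6)
robot.movep(tcp(A+[0,0,.26],Q),Q)
robot.servo_line(tcp(A+[0,0,.174],Q),v=.12);st("over")
robot.command_gripper(0,force=20);s=st("grip")
robot.command_gripper(0,force=50)
q0=robot.inverse_kinematics(tcp(A+[0,0,.174],Q),Q)
for a in list(np.arange(.2,1.61,.2))+[1.68,1.74,1.80]:
    q=np.array(q0);q[5]+=a;robot.move_j(q);robot.dwell(.1);s=st(round(a,2));
    if abs(s["torque"][2])>1.2 or np.linalg.norm(s["ft_force"])>40: break
```

```text
over t 25.2 p [0.4699 0.0421 0.225 ] F [-0.1  0.4 -0.4] M [ 0.1  -0.15  0.01] w 0.6 g 0.0
grip t 25.88 p [0.4696 0.0428 0.2252] F [-0.1 -0.   1.5] M [-0.14 -0.16  0.03] w 0.203 g 19.9
0.2 t 26.51 p [0.47   0.0426 0.2252] F [ 1.8 -2.6  2.3] M [-0.38 -0.43  0.02] w 0.201 g 49.9
0.4 t 26.92 p [0.47   0.0427 0.2252] F [ 1.9 -3.2  1.6] M [-0.66 -0.66 -0.02] w 0.202 g 49.9
0.6 t 27.32 p [0.47   0.0427 0.2252] F [ 3.9 -4.1  0.9] M [-0.82 -0.91  0.06] w 0.205 g 49.8
0.8 t 27.73 p [0.4702 0.0426 0.2252] F [ 3.8 -3.3  1.3] M [-0.86 -0.98  0.03] w 0.204 g 49.8
1.0 t 28.14 p [0.4704 0.0425 0.2253] F [ 4.1 -4.5  1.3] M [-0.92 -1.03  0.04] w 0.201 g 49.7
1.2 t 28.55 p [0.4706 0.0424 0.2253] F [ 4.6 -4.1 -0. ] M [-1.06 -1.01 -0.04] w 0.201 g 49.7
1.4 t 28.96 p [0.4707 0.0423 0.2253] F [ 4.4 -5.1 -0.6] M [-1.17 -1.05 -0.01] w 0.2 g 49.6
1.6 t 29.37 p [0.4708 0.042  0.2253] F [ 3.4 -5.6 -0.9] M [-1.36 -1.11  0.03] w 0.202 g 49.6
1.68 t 29.72 p [0.4709 0.042  0.2253] F [ 4.2 -6.3 -0.1] M [-1.42 -1.11  0.01] w 0.204 g 49.6
1.74 t 30.07 p [0.4709 0.0419 0.2253] F [ 3.9 -6.7 -0.3] M [-1.54 -1.1   0.28] w 0.201 g 49.7
1.8 t 30.42 p [0.4708 0.0417 0.2253] F [ 4.1 -6.9 -0.6] M [-1.57 -1.19  0.67] w 0.204 g 50.0
```

```bash
cat >> h.py <<'E'
HC=np.array([.484,.185,.111]);HX=Rz(UY)@[1,0,0];HI=HC+.112*HX-[0,0,.041]
def hp(th):
    a=np.arctan2(.041,-.112)-th;r=np.hypot(.041,.112);return HI+r*np.cos(a)*HX+[0,0,r*np.sin(a)]
E
python3 - <<'E'
from h import *
robot.command_gripper(.6);st("rel");p=robot.read_state()["position"]
robot.servo_line(p+[0,0,.07],v=.15);st("up")
for k in(1,-1):
    Q=toolR(UY+k*np.pi/2,D)
    for th in(0,.6,1.2,1.8):
        q=robot.inverse_kinematics(tcp(hp(th),Q),Q);print(k,th,hp(th).round(3),None if q is None else q.round(2))
E
python3 look.py l3.png x
```

```text
rel t 31.28 p [0.4693 0.0429 0.225 ] F [ 0.5 -0.  -0. ] M [-0.03 -0.06  0.  ] w 0.602 g 0.0
up t 31.9 p [0.4689 0.043  0.2946] F [-0.2 -1.  -0.5] M [-0.03 -0.07 -0.03] w 0.599 g 0.0
1 0 [0.484 0.185 0.111] [ 0.15  0.59  1.81 -0.    0.74 -0.01]
1 0.6 [0.526 0.192 0.167] [ 0.15  0.54  1.67  0.    0.93 -0.01]
1 1.2 [0.592 0.203 0.189] [ 0.15  0.59  1.48  0.    1.07 -0.01]
1 1.8 [0.659 0.214 0.17 ] [ 0.15  0.7   1.31  0.    1.13 -0.01]
-1 0 [0.484 0.185 0.111] None
-1 0.6 [0.526 0.192 0.167] None
-1 1.2 [0.592 0.203 0.189] None
-1 1.8 [0.659 0.214 0.17 ] None
```

Run:
```python
from h import *
# handle bar (dark pixels on the panel) in the present top picture, as a check
b=cv2.imread("pics/raw_t.png");g=b.max(2);m=np.zeros_like(g);m[225:260,228:285]=255
k=((g<70)&(m>0)).astype(np.uint8);n,l,s,c=cv2.connectedComponentsWithStats(k)
for i in range(1,n):
    if s[i,4]>30: print(s[i],c[i],ray("top",c[i],.111))
```

```text
[236 234  42  12 151] [256.47019868 239.74172185] [0.48252232 0.18147198 0.111     ]
```

Run:
```python
from h import *
Q=toolR(UY+np.pi/2,D)
robot.movep(tcp(HC+[0,0,.1],Q),Q)
robot.servo_line(tcp(HC,Q),v=.12);st("at")
robot.command_gripper(0,force=30);s=st("grip")
if s["grip_force"]<10 or not .1<s["width"]<.18: raise SystemExit("no grip")
for th in np.arange(.15,1.81,.15):
    robot.servo_line(tcp(hp(th),Q),v=.08);s=st(round(th,2))
    if np.linalg.norm(s["ft_force"])>45 or s["grip_force"]<5: print("STOP");break
```

```text
at t 33.62 p [0.4846 0.1847 0.1626] F [0.2 0.6 0.1] M [ 0.02 -0.13  0.01] w 0.599 g 0.0
grip t 34.4 p [0.4846 0.1851 0.1621] F [ 1.5  0.1 -0.5] M [ 0.12 -0.37  0.01] w 0.123 g 30.0
0.15 t 34.77 p [0.4917 0.1862 0.1785] F [ 1.1  0.4 -0.4] M [ 0.09 -0.31 -0.03] w 0.123 g 30.0
0.3 t 35.15 p [0.5006 0.1877 0.1934] F [ 1.1  0.5 -1.1] M [ 0.02  0.01 -0.07] w 0.126 g 30.0
0.45 t 35.52 p [0.5112 0.1895 0.2066] F [-4.5 -0.6 -0.8] M [-0.18  0.64 -0.05] w 0.127 g 30.0
0.6 t 35.9 p [0.5236 0.1916 0.2182] F [-7.2 -1.5  2.6] M [-0.33  1.34  0.03] w 0.125 g 30.0
0.75 t 36.27 p [0.5373 0.1939 0.2281] F [-10.7  -2.1   8.7] M [-0.48  1.98  0.05] w 0.127 g 30.0
0.9 t 36.65 p [0.5548 0.1967 0.2362] F [-10.6  -2.5  13.5] M [-0.47  1.88  0.01] w 0.125 g 30.0
1.05 t 37.02 p [0.574  0.1998 0.2408] F [-6.6 -1.5  9.2] M [-0.34  1.14  0.01] w 0.127 g 30.0
1.2 t 37.4 p [0.5928 0.2028 0.2426] F [-4.  -0.5  8. ] M [-0.26  0.77 -0.  ] w 0.125 g 30.0
1.35 t 37.77 p [0.6108 0.2057 0.2412] F [-1.6 -0.5  4.7] M [-0.21  0.53 -0.05] w 0.125 g 30.0
1.5 t 38.15 p [0.6282 0.2084 0.2366] F [-0.7 -1.3  4.9] M [-0.18  0.26 -0.  ] w 0.132 g 30.0
1.65 t 38.52 p [0.6446 0.2111 0.2297] F [ 1.3 -1.3  2.1] M [-0.18  0.03  0.1 ] w 0.13 g 30.0
1.8 t 38.9 p [0.6596 0.2136 0.2205] F [ 1.9 -0.7 -0.5] M [-0.2  -0.17  0.02] w 0.125 g 30.0
```

Run:
```python
from h import *
robot.dwell(.2);robot.command_gripper(.29);robot.dwell(.2);st("rel")
p=robot.read_state()["position"]
robot.servo_line(p+[0,0,.1],v=.12);st("up");robot.dwell(.2)
s=robot.grab_frame("scene")[:,:,::-1];t=robot.grab_frame("top")[:,:,::-1]
r=lambda im,x,y:cv2.resize(im[y:y+130,x:x+180],(800,578))[:, :]
cv2.imwrite("pics/end.png",np.hstack([cv2.resize(s[170:340,240:430],(400,358)),cv2.resize(t[130:300,190:380],(400,358))]))
```

```text
rel t 39.89 p [0.659  0.2137 0.2207] F [-0.2  0.1 -0.7] M [ 0.01 -0.14 -0.03] w 0.289 g 0.0
up t 40.88 p [0.6585 0.2135 0.3198] F [-1.3 -0.7 -0.2] M [ 0.01 -0.11 -0.01] w 0.288 g 0.0
```

View pics/end.png

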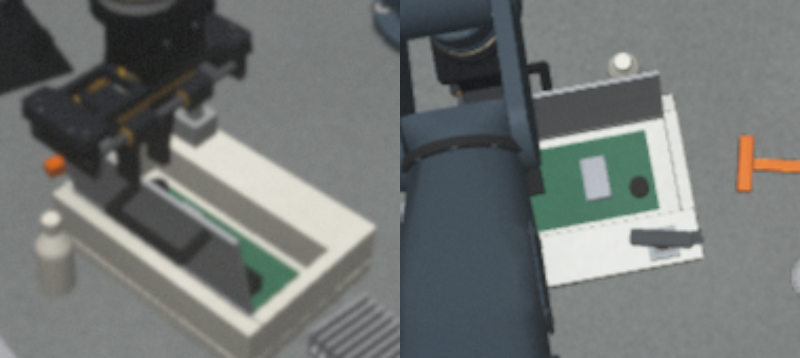

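The last picture shows the panel standing past upright, its handle left at about 1.8 rad. The key stands in the drum at about (667,240) with its crossbar turned across the unit, and the gripper is clear of everything. Handing in.

```bash
python3 -c "
from plant import robot
print(robot.job_done())"
```

```text
the job is handed in; nothing more can be done
None
```

I handed the job in at about 41 s of the 72 s allowed: the key is standing in the lock, the latch turned to its end stop, and the panel swung to about 1.8 rad, but the hand-in gave no verdict.

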